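# Set a beech block against the flip stop of a sawing board

## Robot

A 6-joint arm with a two-finger parallel gripper is mounted at the origin on a cart in front of the work surface, level with it; the furniture and walls round the work are solid. World frame = base frame: x ahead of the robot, y to its left, z up, the work surface at z = 0. Lengths are in m, angles in rad, forces in N, time in s.
With the tool pointing down it reaches from about 0.25 to 0.8 m from the base axis. Payload 8.5 kg.
Tool frame: the origin (TCP) lies between the finger pads; the fingertips stand r.tip_extent ahead of it and the grasp point (between the pads) lies 2 mm behind it (r.tip_extent is the distance from the TCP to the fingertips, in m); y points along the fingers, x is the direction in which the jaws open and shut, and the axes are right-handed (so a half turn about y gives the same grasp; the last joint's range is limited). The gripper opens to 85 mm and grips with 20 to 120 N. Pads are 22 mm wide; open, the fingers measure 114 mm over their backs; the gripper's body (76 mm by 85 mm) begins 54 mm behind the grasp point. The pads swing forward as they close: fully open they stand 13 mm farther back than shut.
Start: joints at [-1.155, 0.238, -0.013, 1.319, 0, 1.571], TCP at [0.212, -0.48, 0.248] pointing down, gripper open.
Joint ranges: [-2.66, 2.66], [-1.03, 1.9], [-1.14, 1.46], [-1.82, 2.27], [-1.45, 1.34], [-3.14, 3.14]. Speed limits (rad/s): [2.22, 2.22, 2.79, 3.14, 3.14, 3.14].

## Interface

Orientations are given as a rotation vector (axis times angle).
In Python, from rig import r, camera, get_calibration gives the robot as it stands.
- The arm moves only by the tool drive_tool, never from a script. Its argument "deltas" is a list of rows, each a list of 3 entries, a list of its own where there are three numbers: the shift along the tool's x, y, z in mm, then the turn, a rotation vector about the tool's x, y, z in degrees, then the gripper command: -1 is shut, 1 is fully open, values between are in proportion. In form: [[[x, y, z], [rx, ry, rz], gripper], ...]. A call has 1 to 12 rows; each row is the pose to reach, as a shift and turn from the pose measured when the call began, along the tool's axes at that moment; what a row does not reach only later rows make up. A row lasts 1/8 s, in which the tool goes at most 62.5 mm and 10.7 degrees, less where a joint would pass 70% of its speed; a pose out of reach is approached as far as the arm can. A call with a gripper value outside its range is refused whole. The fingers move at their own pace and stop on an object; the grip force is fixed at half the most. Time passes only in rows, so rows that repeat a pose let the fingers close. It gives the time, the measured TCP pose, the force and the opening at its end, in the units of the state.
- r.observe(): the state, without advancing time (a new reading comes with each control period).
- camera(name): name is "scene" or "top" or "wrist"; returns the picture (384x512x3 uint8, red, green, blue); there is no depth.
- get_calibration(name): a dict with "fx", "fy", "cx", "cy" (pixels), "R" (3x3) and "t" (3): a world point X has camera coordinates R X + t. Camera axes: x right, y down, z forward; pixel columns grow to the right and rows downward; lengths in m; the calibration is good to about 2 mm. The wrist camera is an equidistant fisheye: a pixel r from the principal point sees the ray r / f radians off the axis. A picture is of the moment at which its call begins: read the wrist's pose just before it. get_calibration takes no time and is no camera call; for the wrist camera it gives the pose at the moment of the call.
- r.finish_job(): hands the job in, once; it reports no verdict.
The state is a dict: "t": time; "joint_pos": joint angles; "joint_velocities": joint speeds; "joint_efforts": joint torques, N m; "eef_pos": TCP position; "ee_rot": TCP orientation; "contact_force": force on the tool from outside, world axes, zero at the start; "ft_torque": the same for the moment, N m; "finger_gap": finger opening in m.
Only numpy, scipy, OpenCV 4.12 (cv2) and the standard library are available. Lean on these libraries where they do the work, as an engineer would, in place of code of your own. Each camera call takes 0.05 s, during which the arm holds its last target.

## Task

Set the beech block up for sawing to length, by light pushes with the fingers only: tip it over from where it stands on end so that it lies on a broad side on the bed of the sawing board, and flip the raised length stop forward and down in front of the fence. Once both are down, push the block flat against the fence and along it until its end meets the stop. Grip, squeeze and lift nothing, press nothing hard, and leave the tools around the board where they lie.

Things in the scene. Friction and masses are not known exactly. Their poses are not given: they have to be found in the camera images.
- saw_board: Fixed plywood sawing board on the bench: bed 180 (x) by 420 (y) mm, 20 mm thick. Origin under the bed's centre at bench level; z up; +x points across the bed to the fence on its far side, y along the fence. The bed before the fence is 140 mm deep and clear but for the block. The flip stop is clamped on the fence towards the +y end (y = +90 to +140 mm); the block stands towards the -y end.
- fence_mid (a point): Point on the fence's face at its middle, at the level of the bed's top (20 mm above the bench); axes as the board's, x = 50 mm in the board's frame. The face looks to -x and is flat along its 420 mm but for a 2 mm saw slot at y = +50 mm. The fence is 26 mm thick; its top, an aluminium track, is 66 mm above the bench.
- beech_block: Loose beech block with drilled holes, 42 x 110 x 30 mm along own x, y, z, about 70 to 130 g. Origin: centre of its 42 x 110 face on the -z side. It starts standing on end on the bed (own y up, top at z = 130 mm), own z along the board's -y within 0.2 rad: one broad face looks to the stop, one away. Pushed near its top along the fence to the stop it topples onto a broad face, short of it.
- block_mid (a point): Centre of the beech block (own 0, 0, 15 mm); axes as the block's. At the start it is 45 to 80 mm before the fence face.
- stop_face (a point): Fixed point on the stop's carriage: on the fence face, level with the bed's top, in the plane of the side of the stop arm that looks to the board's -y when the arm is down. Axes as the board's. Block home: its centre at x = -21, y = -55, z = +15 mm in this frame, long axis along y.
- stop_carriage: The stop's carriage, clamped on the fence (fixed), with the hinged arm it carries. Origin at bench level, straight below the point stop_face (on the fence face, in the plane of the stop's face). Axes as the board's.
- flip_pivot (a point): Centre of the stop arm's pivot on the fixed carriage: 20 mm before the fence face, 82 mm above the bench; pivot axis along the board's y. The aluminium carriage saddles the fence top behind it (40 mm wide along y, top 78 mm above the bench; ears round the pivot reach 91 mm); a black star knob sits behind the fence.
- flip_arm_tip (a point): Middle of the stop arm's free end, 58 mm from the pivot. Aluminium bar, 14 mm thick along the board's y, 17 mm wide, with a foot 34 mm wide and 26 mm long at the end. Parked it points up and leans back over the fence: this point 133 mm above the bench, 28 mm behind (+x of) the pivot, its farthest back corner 43 mm behind. Down, it hangs before the fence face, 4 mm above the bed.
- flip_arm (a joint): Hinge of the stop arm, rad: 0 = down (hanging, against its rest), pi/2 = pointing level towards -x of the board, pi = upright, 3.64 = parked, leaning back on its rest (the start). Nearly free: pushed from behind towards the board's -x until it leans well forward of upright, it falls down to 0 by itself and stays.
- tape_rule: Yellow tape measure, 62 mm high, standing on the bench beyond the board's left end; leave alone. Origin under its centre.
- felt_pen: Marker pen, 16 x 132 x 16 mm, lying on the bench just behind the fence; leave alone. Origin under its centre.
- spanner_a: Combination spanner, 23 x 188 x 8 mm, lying on the bench close to the board's left end; leave alone. Origin under its centre.
Things that resemble listed ones, but are neither listed nor needed, are in the scene too. Of the things like the beech_block, leave any that is black, pink or yellow; of the rest the smaller one is meant.

How it is judged:
On the way, in this order (a step that is already met when the one before it is completed fails the run):
1. the block lies on a broad side on the bed and the stop is down (z of block_mid in the frame of stop_face between 0.011 and 0.018 m and angle between beech_block's own y axis and vertical between 1.52 and 1.62 rad and value of joint flip_arm below 0.08 rad), for 0.2 s.
2. the block is home, against the fence and the stop (all of step 1 and x of block_mid in the frame of stop_face between -0.0245 and -0.0185 m and y of block_mid in the frame of stop_face between -0.0585 and -0.0525 m and angle between the y axis of beech_block and the y axis of saw_board, either way round below 0.03 rad), for 0.2 s.
At the end, for the whole second after the job is handed in: The stop arm is down (under 0.08 rad); the block lies at rest on a broad side on the bed, its long side against the fence and its end against the stop (each within 3 mm), parallel to the fence within 0.03 rad. The block came home after it lay flat and the stop was down (all of step 2 and linear speed of beech_block below 0.01 m/s); the robot touches nothing.
It fails at once if the block is lifted off the bed (standing or tipping: its centre over 68 mm above the bed; lying: over 30 mm) (z of block_mid in the frame of stop_face above 0.068 m or (angle between beech_block's own y axis and vertical between 1.4 and 1.74 rad and z of block_mid in the frame of stop_face above 0.03 m)).
It fails at once if a tool lying around the board is shifted by more than 20 mm (distance of any of tape_rule, felt_pen, spanner_a from where it was at the start of the episode above 0.02 m).
It fails at once if the stop is gripped, or pressed by the fingers with over 20 N (contact force between the fingers and stop_carriage above 20 N).
It fails at once if the block is gripped, or pressed by the fingers with over 30 N (contact force between the fingers and beech_block above 30 N).
It also fails if it takes over 64 s, if anything falls off the work surface, if the arm or the gripper's body presses on something with over 40 N, if the wrist force passes 120 N, or if a joint passes its speed limit or range.

## Working session

There is one attempt and no reset: what is moved stays moved. The work goes in short steps, Python scripts to look and compute and a tool call to move; the robot and the scene stay as the last step left them, time stands still between calls to the robot, and variables do not carry over. Pictures are saved under pics/ and viewed, and the job is handed in when it is done.

Besides the shell and the picture viewer there is one more tool, called as a command line: name --argument value ..., lists and objects as JSON in quotes. drive_tool: Moves the arm, as the interface text tells. Its arguments: {"type":"object","properties":{"deltas":{"type":"array","items":{"type":"array"}}},"required":["deltas"]}

```bash
mkdir -p pics; ls
python3 - <<'E'
from rig import r,camera,get_calibration
import cv2
s=r.observe();print(s, r.tip_extent)
for n in("scene","top","wrist"):
    im=camera(n);cv2.imwrite(f"pics/{n}0.png",cv2.cvtColor(im,cv2.COLOR_RGB2BGR));print(n,get_calibration(n))
E
```

```text
pics
{'t': 0.0, 'joint_pos': array([-1.15504601e+00,  2.38755361e-01, -1.42450588e-02,  1.31921826e+00,
       -1.81246190e-05,  1.57080241e+00]), 'joint_velocities': array([ 9.81773756e-05,  5.27496668e-04, -2.12165694e-04, -5.68159538e-04,
        8.65553956e-04, -1.29949786e-03]), 'joint_efforts': array([-3.21725738e-04, -5.38778687e+01,  3.46439660e+01,  1.81520032e-02,
        9.88604347e-05,  2.68023871e-05]), 'eef_pos': array([ 0.21187038, -0.47991695,  0.24769453]), 'ee_rot': array([-1.37689043,  0.89863014, -0.89665456]), 'contact_force': array([-0.09388078, -0.12791621,  0.33209361]), 'ft_torque': array([-0.02599723,  0.05646649, -0.03221861]), 'finger_gap': 0.08527415384546283} 0.017
scene {'fx': 418.34478599689857, 'fy': 418.34478599689857, 'cx': 251.1989050638562, 'cy': 201.6319629121527, 'R': array([[-0.10595707, -0.99436931, -0.00166811],
       [-0.76641897,  0.08273594, -0.63699037],
       [ 0.63354169, -0.06621516, -0.77086995]]), 't': array([0.12509717, 0.46450977, 0.91333082])}
top {'fx': 407.5213694957358, 'fy': 407.5213694957358, 'cx': 255.90245513804646, 'cy': 196.54325088113416, 'R': array([[ 0.02261038, -0.99946137,  0.02378524],
       [-0.99709189, -0.02427592, -0.07223879],
       [ 0.07277729, -0.02208272, -0.99710372]]), 't': array([0.06576851, 0.57342588, 1.10715373])}
wrist {'fx': 297.3186396354542, 'fy': 297.3186396354542, 'cx': 256.384626758589, 'cy': 191.028918157879, 'R': array([[ 4.03635505e-01, -9.14919477e-01, -8.54519395e-04],
       [-8.66667340e-01, -3.82647060e-01,  3.20107714e-01],
       [-2.93199762e-01, -1.28466255e-01, -9.47380769e-01]]), 't': array([-0.52441828, -0.04243909,  0.38139502])}
```

View pics/scene0.png

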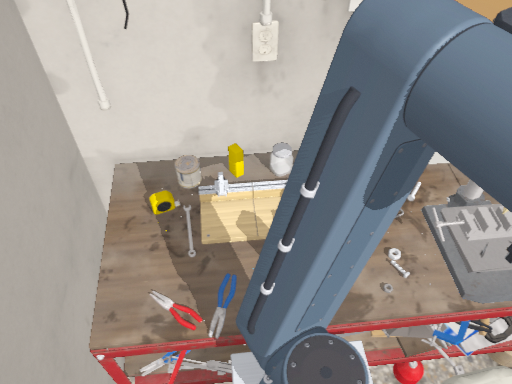

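View pics/top0.png

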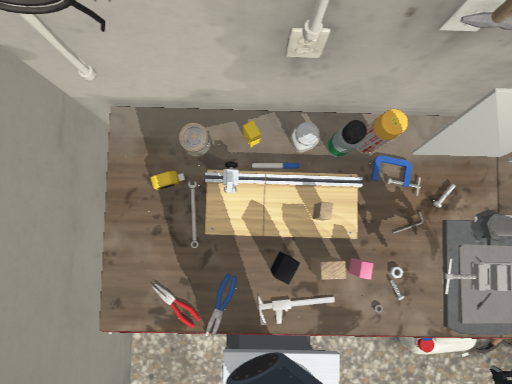

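Run:
```python
import cv2
im=cv2.imread("pics/top0.png")
cv2.imwrite("pics/topc.png",cv2.resize(im[145:290,195:375],None,fx=4.4,fy=4.1,interpolation=cv2.INTER_CUBIC))
```

```text
(no output)
```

View pics/topc.png

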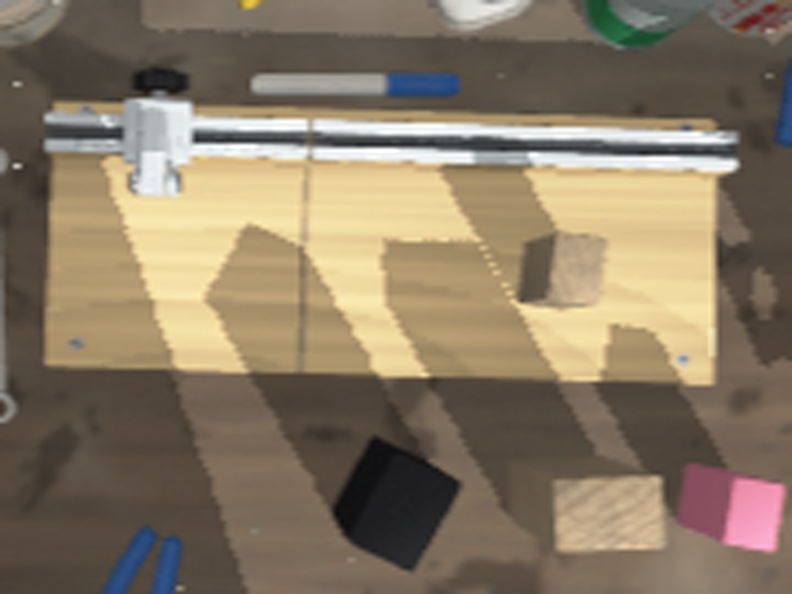

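View pics/wrist0.png

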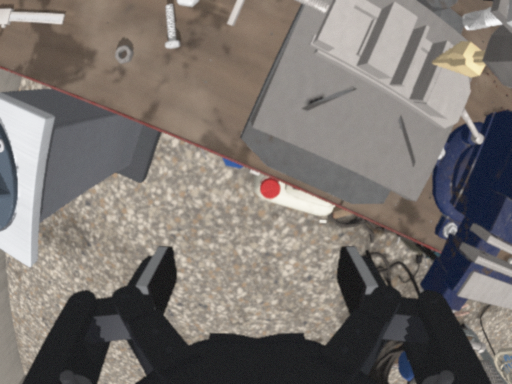

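```bash
cat > h.py <<'E'
import numpy as np
from rig import r,camera,get_calibration
from scipy.spatial.transform import Rotation as Ro
import cv2
def unproj(cal,u,v,z):
    d=np.array([(u-cal['cx'])/cal['fx'],(v-cal['cy'])/cal['fy'],1.])
    R=cal['R'];C=-R.T@cal['t'];d=R.T@d
    return C+d*(z-C[2])/d[2]
def proj(cal,X):
    c=cal['R']@X+cal['t'];return np.array([cal['cx']+cal['fx']*c[0]/c[2],cal['cy']+cal['fy']*c[1]/c[2]])
def projf(cal,X):
    c=cal['R']@X+cal['t'];n=np.hypot(c[0],c[1]);th=np.arctan2(n,c[2])
    return np.array([cal['cx']+cal['fx']*th*c[0]/n,cal['cy']+cal['fy']*th*c[1]/n])
def save(n,im):cv2.imwrite(f"pics/{n}.png",cv2.cvtColor(im,cv2.COLOR_RGB2BGR))
E
python3 - <<'E'
from h import *
cal=get_calibration("top")
f=lambda x,y:((x+.5)/4.4-.5+195,(y+.5)/4.1-.5+145)
pts={'nearL':(45,366,.02),'nearR':(715,384,.02),'trackL_near':(45,152,.066),'trackR_near':(738,171,.066),'trackL_far':(45,112,.066),'trackR_far':(738,131,.066),
'blkTop1':(559,232,.13),'blkTop2':(607,237,.13),'blkTop3':(598,306,.13),'blkTop4':(549,304,.13),'blkbot':(519,303,.02),
'slotnear':(302,371,.02),'sadL':(124,100,.078),'sadR':(192,100,.078),'foot':(155,193,.133)}
for k,(x,y,z) in pts.items():print(k,np.round(unproj(cal,*f(x,y),z),4))
print(-cal['R'].T@cal['t'])
E
```

```text
nearL [0.4658 0.2168 0.02  ]
nearR [ 0.463  -0.2029  0.02  ]
trackL_near [0.6045 0.2165 0.066 ]
trackR_near [ 0.6027 -0.2038  0.066 ]
trackL_far [0.6306 0.2173 0.066 ]
trackR_far [ 0.6289 -0.2037  0.066 ]
blkTop1 [ 0.556  -0.0832  0.13  ]
blkTop2 [ 0.5536 -0.1106  0.13  ]
blkTop3 [ 0.5114 -0.1059  0.13  ]
blkTop4 [ 0.512 -0.078  0.13 ]
blkbot [ 0.5146 -0.0788  0.02  ]
slotnear [0.466  0.0566 0.02  ]
sadL [0.638  0.1692 0.078 ]
sadR [0.639  0.1286 0.078 ]
foot [0.574  0.1468 0.133 ]
[0.4896956  0.10410249 1.14380637]
```

Run:
```python
from h import *
cal=get_calibration("top")
s=r.observe()
print(Ro.from_rotvec(s['ee_rot']).as_matrix().round(4))
for k,(u,v,z) in {'yel_low':(255,146,0.0),'yel_top':(247,124,.08),'penL':(252,165.5,.01),'penR':(299,165.5,.01),'jar':(305,150,0),'knob':(231,165,.05),'grn':(343,155,0)}.items():print(k,unproj(cal,u,v,z).round(3))
for P in [(.533,-.094,.13),(.5837,.149,.082),(.612,.149,.133),(.627,.149,.125)]:
    print(P,proj(cal,np.array(P)).round(1),proj(get_calibration('scene'),np.array(P)).round(1))
im=cv2.imread("pics/scene0.png");cv2.imwrite("pics/sc1.png",cv2.resize(im[140:250,140:300],None,fx=5,fy=5,interpolation=cv2.INTER_CUBIC))
im=cv2.imread("pics/top0.png");cv2.imwrite("pics/tc1.png",cv2.resize(im[110:210,195:305],None,fx=6,fy=6,interpolation=cv2.INTER_CUBIC))
```

```text
[[ 4.039e-01 -4.000e-04  9.148e-01]
 [-9.148e-01  9.000e-04  4.039e-01]
 [-1.000e-03 -1.000e+00 -0.000e+00]]
yel_low [0.717 0.085 0.   ]
yel_top [0.76  0.109 0.08 ]
penL [0.659 0.092 0.01 ]
penR [ 0.663 -0.04   0.01 ]
jar [ 0.709 -0.058  0.   ]
knob [0.653 0.149 0.05 ]
grn [ 0.698 -0.167  0.   ]
(0.533, -0.094, 0.13) [325.9 210.5] [309.7 189.1]
(0.5837, 0.149, 0.082) [229.9 189.6] [221.8 193.8]
(0.612, 0.149, 0.133) [229.4 176.5] [220.2 174.6]
(0.627, 0.149, 0.125) [229.7 170.9] [220.  172.7]
```

View pics/sc1.png

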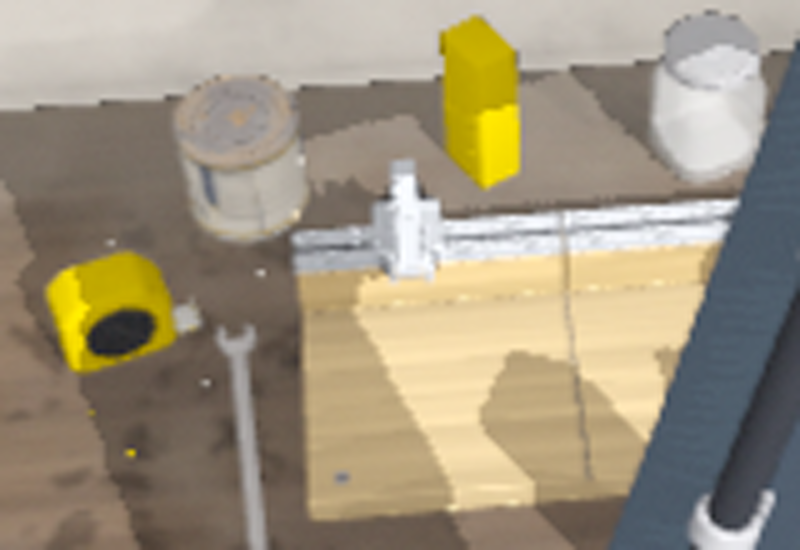

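View pics/tc1.png

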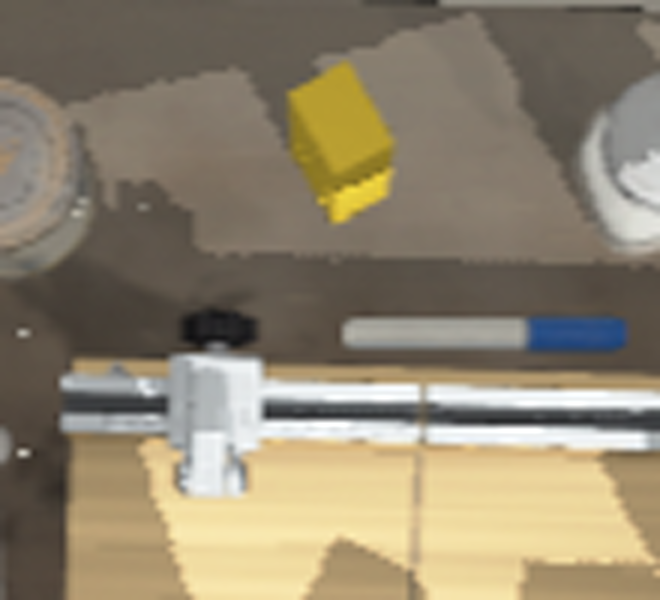

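drive_tool --deltas '[[[0,-40,0],[0,0,0],-1],[[-20,-40,50],[0,-9,0],-1],[[-40,-40,105],[0,-18,0],-1],[[-60,-40,160],[0,-27,0],-1],[[-80,-40,215],[0,-36,0],-1],[[-100,-40,270],[0,-45,0],-1],[[-120,-40,325],[0,-54,0],-1],[[-140,-40,380],[0,-62,0],-1],[[-154,-20,419],[0,-66.2,0],-1],[[-154,0,419],[0,-66.2,0],-1],[[-154,0,419],[0,-66.2,0],-1]]'

```text
t: 1.52
eef_pos: [0.5324, -0.1691, 0.2464]
ee_rot: [-1.569, 0.002, 0.004]
contact_force: [-0.2, -1.1, -0.3]
finger_gap: 0.0001
```

Run:
```python
from h import *
s=r.observe();print(s['t'],s['eef_pos'],s['joint_pos'].round(3),s['contact_force'],s['finger_gap']);print(Ro.from_rotvec(s['ee_rot']).as_matrix().round(4))
for n in("wrist","top"):
    im=camera(n);save(n+"1",cv2.resize(im,None,fx=1.5,fy=1.5))
c=get_calibration("wrist");print(-c['R'].T@c['t'])
for P in [(.533,-.094,.13),(.5837,.149,.082),(.612,.149,.133),(.6037,.0065,.02)]:print(P,1.5*projf(c,np.array(P)))
```

```text
1.525 [ 0.53235276 -0.1691008   0.24636296] [-3.080e-01  3.000e-01  6.700e-02  1.343e+00  1.000e-03  1.261e+00] [-0.22694421 -1.13979663 -0.27122546] 9.933834581091312e-05
[[ 1.     -0.0039 -0.0014]
 [ 0.0014  0.002   1.    ]
 [-0.0039 -1.      0.002 ]]
[ 0.5321545  -0.0879464   0.37512541]
(0.533, -0.094, 0.13) [386.20063777 152.47061747]
(0.5837, 0.149, 0.082) [ 456.61018601 -158.55253353]
(0.612, 0.149, 0.133) [ 511.46052809 -193.56791704]
(0.6037, 0.0065, 0.02) [475.39694719  28.88101632]
```

View pics/wrist1.png

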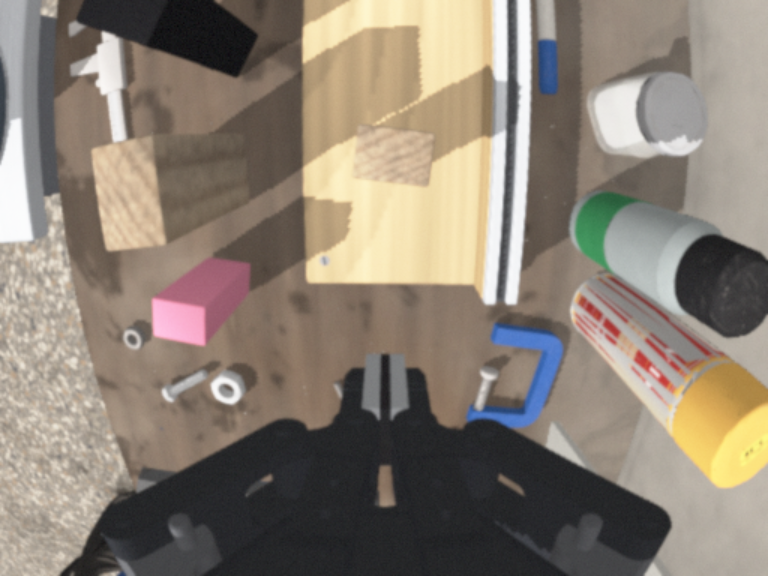

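View pics/top1.png

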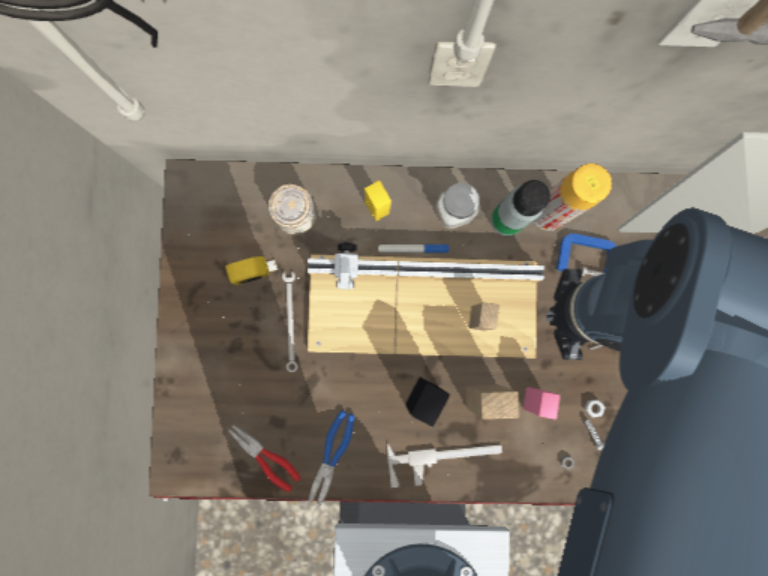

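```bash
cat >> h.py <<'E'
def unprojf(cal,u,v,z):
    a=np.array([(u-cal['cx'])/cal['fx'],(v-cal['cy'])/cal['fy']]);th=np.linalg.norm(a)
    d=np.r_[np.sin(th)*a/th,np.cos(th)];R=cal['R'];C=-R.T@cal['t'];d=R.T@d
    return C+d*(z-C[2])/d[2]
E
python3 - <<'E'
from h import *
c=get_calibration("wrist")
P=[unprojf(c,u/1.5,v/1.5,.13) for u,v in [(358,125),(434,133),(429,186),(354,178)]]
print(np.round(P,4),np.mean(P,0))
print('bed nr',unprojf(c,307/1.5,281/1.5,.02),'fence face at',unprojf(c,478/1.5,285/1.5,.066),unprojf(c,486/1.5,300/1.5,.066),unprojf(c,490/1.5,100/1.5,.066))
E
```

```text
[[ 0.5178 -0.0788  0.13  ]
 [ 0.5589 -0.083   0.13  ]
 [ 0.5565 -0.1123  0.13  ]
 [ 0.5154 -0.108   0.13  ]] [ 0.53714739 -0.09551652  0.13      ]
bed nr [ 0.46648254 -0.20276443  0.02      ] fence face at [ 0.60135164 -0.19102842  0.066     ] [ 0.60838352 -0.20292341  0.066     ] [ 0.60467551 -0.05675582  0.066     ]
```

drive_tool --deltas '[[[4,50,0],[0,0,0],-1],[[4,100,5],[0,0,0],-1],[[4,117,25],[0,0,0],-1],[[4,117,38],[0,0,0],-1],[[4,117,43],[0,0,0],-1],[[4,117,48],[0,0,0],-1],[[4,117,53],[0,0,0],-1],[[4,117,58],[0,0,0],-1]]'

```text
t: 2.62
eef_pos: [0.537, -0.1119, 0.1318]
ee_rot: [-1.57, 0.0, -0.0]
contact_force: [-0.2, 0.9, -0.1]
finger_gap: 0.0003
```

Run:
```python
from h import *
s=r.observe();print(s['t'],s['eef_pos'],s['contact_force'])
save("wrist2",camera("wrist"))
```

```text
2.625 [ 0.53697563 -0.11190422  0.13184935] [-0.17570124  0.94382438 -0.14604122]
```

View pics/wrist2.png

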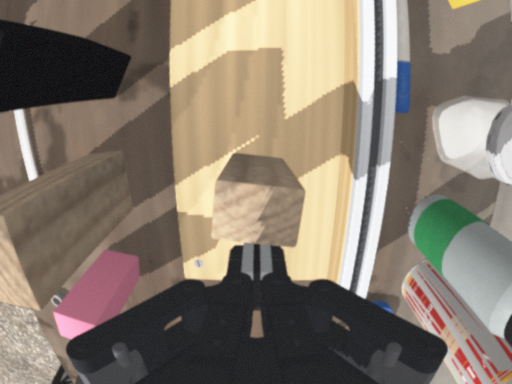

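drive_tool --deltas '[[[0,2,5],[0,0,0],-1],[[0,2,10],[0,0,0],-1],[[0,2,15],[0,0,0],-1],[[0,2,20],[0,0,0],-1],[[0,2,25],[0,0,0],-1],[[0,2,25],[0,0,0],-1],[[0,2,25],[0,0,0],-1]]'

```text
t: 3.55
eef_pos: [0.5369, -0.0864, 0.1298]
ee_rot: [-1.57, 0.0, 0.0]
contact_force: [-0.2, -1.0, 0.1]
finger_gap: -0.0001
```

Run:
```python
from h import *
s=r.observe();print(s['t'],s['eef_pos'],s['contact_force'])
save("wrist3",camera("wrist"))
```

```text
3.55 [ 0.53687764 -0.08638434  0.12975417] [-0.15236837 -1.02790371  0.05087395]
```

View pics/wrist3.png

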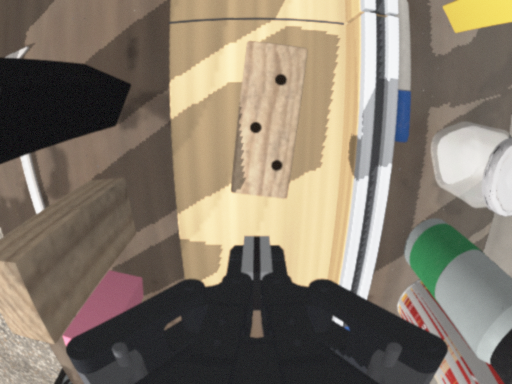

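Run:
```python
from h import *
c=get_calibration("wrist")
P=[unprojf(c,u,v,.05) for u,v in [(248,41),(306,46),(286,198),(233,191)]]
print(np.round(P,4),np.mean(P,0)); print('fence',unprojf(c,342,21,.02), unprojf(c,365,40,.066))
```

```text
[[ 0.5305  0.0331  0.05  ]
 [ 0.57    0.0305  0.05  ]
 [ 0.5581 -0.0794  0.05  ]
 [ 0.519  -0.0739  0.05  ]] [ 0.5444066  -0.02242765  0.05      ]
fence [0.60449549 0.0590491  0.02      ] [0.60698379 0.03531922 0.066     ]
```

drive_tool --deltas '[[[0,-60,0],[0,0,0],-1],[[20,-110,40],[0,0,0],-1],[[50,-110,90],[0,0,0],-1],[[80,-110,140],[0,0,0],-1],[[110,-110,190],[0,0,0],-1],[[128,-110,235],[0,0,0],-1],[[128,-80,235],[0,0,0],-1],[[128,-60,235],[0,0,0],-1],[[128,-60,235],[0,0,0],-1]]'

```text
t: 4.72
eef_pos: [0.664, 0.1483, 0.1882]
ee_rot: [-1.57, 0.003, 0.003]
contact_force: [0.0, -0.1, -0.2]
finger_gap: 0.0
```

Run:
```python
from h import *
s=r.observe();print(s['t'],s['eef_pos'],s['contact_force'])
save("wrist4",camera("wrist"));save("top4",cv2.resize(camera("top"),None,fx=1.5,fy=1.5));
c=get_calibration("wrist")
im=camera("scene")[120:270,130:330]; save("scene4",cv2.resize(im,None,fx=4,fy=4,interpolation=cv2.INTER_CUBIC))
```

```text
4.725 [0.66400805 0.14825827 0.18817387] [ 0.03421353 -0.11044939 -0.24917332]
```

View pics/wrist4.png

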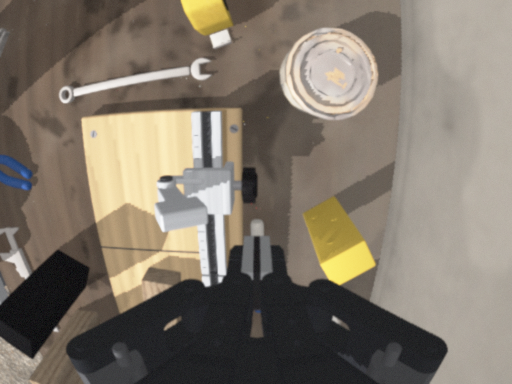

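View pics/top4.png

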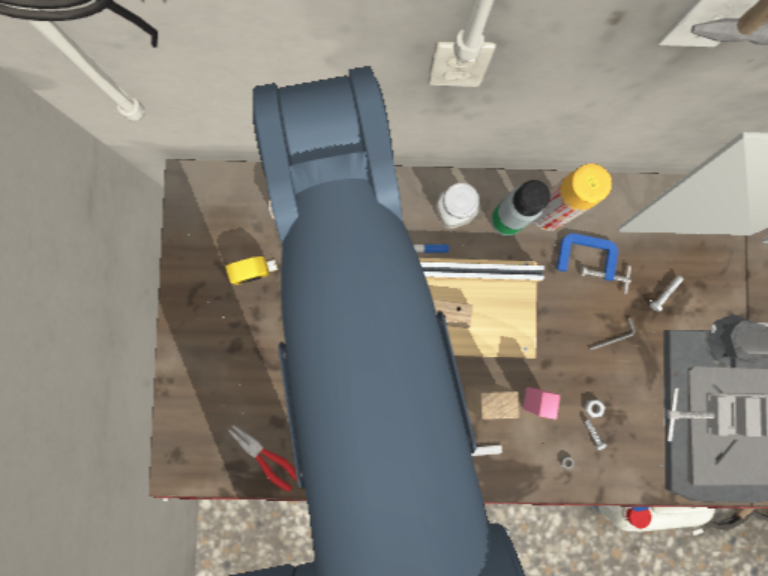

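View pics/scene4.png

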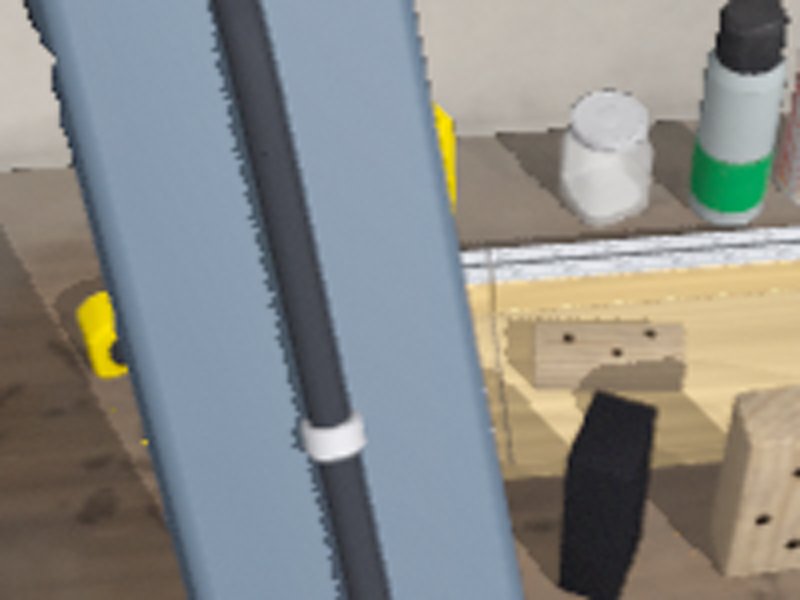

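Run:
```python
from h import *
c=get_calibration("wrist")
px=.5837;y0=.149
for a in (3.64,):
  d=np.array([-np.sin(a),0,-np.cos(a)]);n=np.array([d[2],0,-d[0]])
  for l,w in [(58,17),(58,-17),(32,17),(32,-17)]:
    for yy in(-.007,.007):
      P=np.array([px,y0+yy,.082])+(d*l+n*w)/1000
      print(P.round(3),projf(c,P).round(0))
im=cv2.imread("pics/wrist4.png");cv2.imwrite("pics/w4c.png",cv2.resize(im[140:290,130:280],None,fx=4,fy=4,interpolation=cv2.INTER_CUBIC))
for u,v in [(306,218),(333,198),(374,264),(340,284)]:print(unprojf(c,u,v,.1).round(3))
```

```text
[0.626 0.142 0.125] [203. 222.]
[0.626 0.156 0.125] [202. 204.]
[0.596 0.142 0.141] [157. 231.]
[0.596 0.156 0.141] [155. 212.]
[0.614 0.142 0.102] [193. 210.]
[0.614 0.156 0.102] [191. 193.]
[0.584 0.142 0.118] [151. 217.]
[0.584 0.156 0.118] [149. 200.]
[0.705 0.134 0.1  ]
[0.726 0.151 0.1  ]
[0.773 0.086 0.1  ]
[0.742 0.066 0.1  ]
```

View pics/w4c.png

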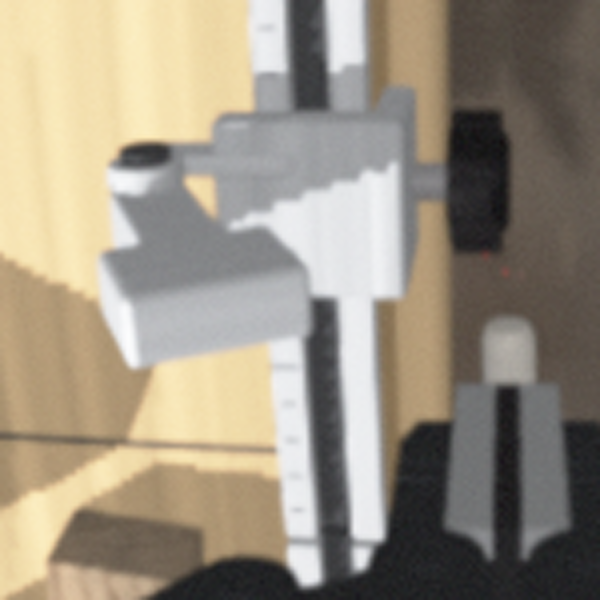

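drive_tool --deltas '[[[0,40,1],[0,0,0],-1],[[0,63,1],[0,0,0],-1],[[-10,63,1],[0,0,0],-1],[[-18,63,1],[0,0,0],-1],[[-25,63,1],[0,0,0],-1],[[-32,63,1],[0,0,0],-1],[[-39,63,1],[0,0,0],-1],[[-46,63,1],[0,0,0],-1],[[-53,63,1],[0,0,0],-1],[[-60,63,1],[0,0,0],-1]]'

```text
t: 6.12
eef_pos: [0.6049, 0.1494, 0.1279]
ee_rot: [-1.569, -0.0, -0.001]
contact_force: [0.3, -0.1, 0.3]
finger_gap: -0.0001
```

Run:
```python
from h import *
s=r.observe();print(s['t'],s['eef_pos'],s['contact_force'])
save("wrist5",camera("wrist"))
```

```text
6.125 [0.60486126 0.14938342 0.12794713] [ 0.26045557 -0.1253794   0.27087789]
```

View pics/wrist5.png

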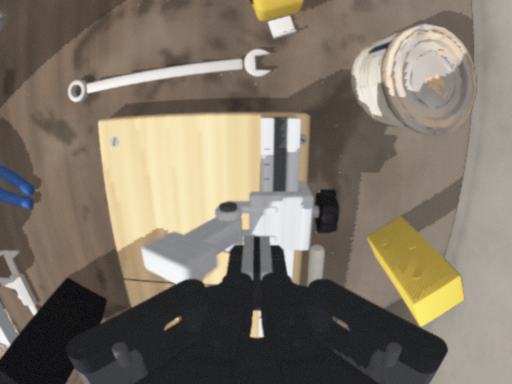

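drive_tool --deltas '[[[-7,-1,0],[0,0,0],-1],[[-14,-1,0],[0,0,0],-1],[[-21,-1,0],[0,0,0],-1],[[-25,-1,0],[0,0,0],-1],[[-25,-1,0],[0,0,0],-1],[[-25,-1,0],[0,0,0],-1]]'

```text
t: 6.92
eef_pos: [0.5793, 0.1494, 0.129]
ee_rot: [-1.569, -0.0, -0.001]
contact_force: [0.5, -0.3, -0.5]
finger_gap: -0.0
```

Run:
```python
from h import *
s=r.observe();print(s['t'],s['eef_pos'],s['contact_force'])
save("wrist6",camera("wrist"))
```

```text
6.925 [0.57926927 0.14939502 0.12902239] [ 0.50066474 -0.26508247 -0.52732252]
```

View pics/wrist6.png

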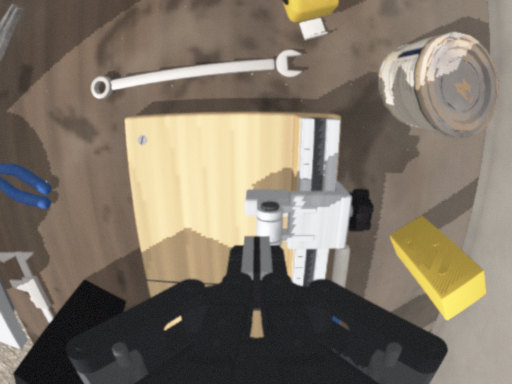

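drive_tool --deltas '[[[0,-60,0],[0,0,0],-1],[[-20,-90,-40],[0,0,0],-1],[[-50,-90,-90],[0,0,0],-1],[[-80,-90,-140],[0,0,0],-1],[[-90,-90,-190],[0,0,0],-1],[[-90,-70,-190],[0,0,0],-1],[[-90,-70,-190],[0,0,0],-1]]'

```text
t: 7.85
eef_pos: [0.4885, -0.0412, 0.1979]
ee_rot: [-1.569, 0.002, -0.0]
contact_force: [0.3, -0.3, 0.4]
finger_gap: 0.0002
```

Run:
```python
from h import *
s=r.observe();print(s['t'],s['eef_pos'],s['contact_force'])
save("wrist7",cv2.resize(camera("wrist"),None,fx=1.5,fy=1.5))
c=get_calibration("wrist")
for P in [(.5837,.149,.024),(.6037,.142,.02),(.5667,.142,.024)]:print(P,1.5*projf(c,np.array(P)))
```

```text
7.85 [ 0.4884758  -0.04121072  0.19794735] [ 0.27147287 -0.29155844  0.38170106]
(0.5837, 0.149, 0.024) [523.43840755  -2.6337567 ]
(0.6037, 0.142, 0.02) [548.7937798   11.54264061]
(0.5667, 0.142, 0.024) [500.02286274   3.72821234]
```

View pics/wrist7.png

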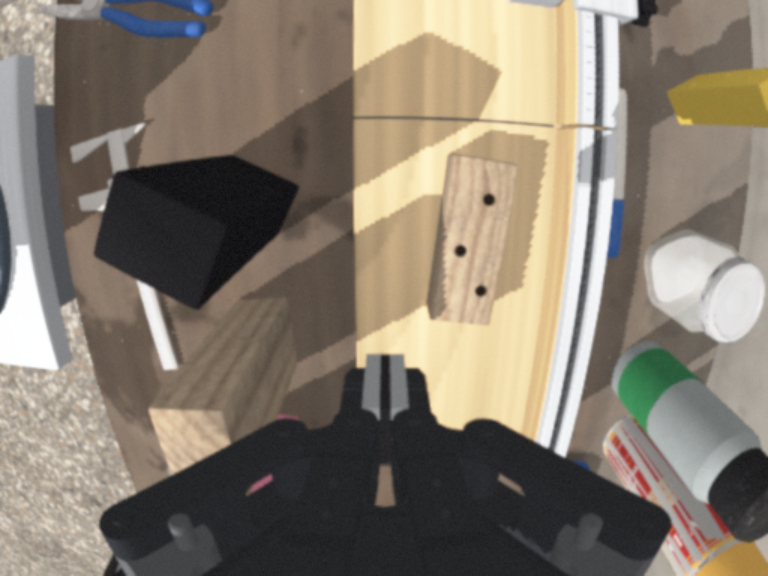

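Run:
```python
from h import *
c=get_calibration("wrist")
P=[unprojf(c,u/1.5,v/1.5,.05) for u,v in [(451,153),(516,163),(492,324),(441,320)]]
print(np.round(P,4),np.mean(P,0))
a=camera("scene")[150:270,170:330];b=camera("top")[145:265,190:350]
save("st8",cv2.resize(np.vstack([a,b]),None,fx=2.5*1,fy=2.5,interpolation=cv2.INTER_CUBIC))
for P in [(.5837,.149,.024),(.6037,.142,.02)]:print(proj(get_calibration("top"),np.array(P)),proj(get_calibration("scene"),np.array(P)))
```

```text
[[ 0.529   0.0349  0.05  ]
 [ 0.5708  0.0303  0.05  ]
 [ 0.5619 -0.0786  0.05  ]
 [ 0.5262 -0.0752  0.05  ]] [ 0.54699831 -0.02215752  0.05      ]
[230.71124829 191.48650983] [222.87575285 206.3632921 ]
[233.49283265 184.47292163] [224.83292287 201.90559952]
```

View pics/st8.png

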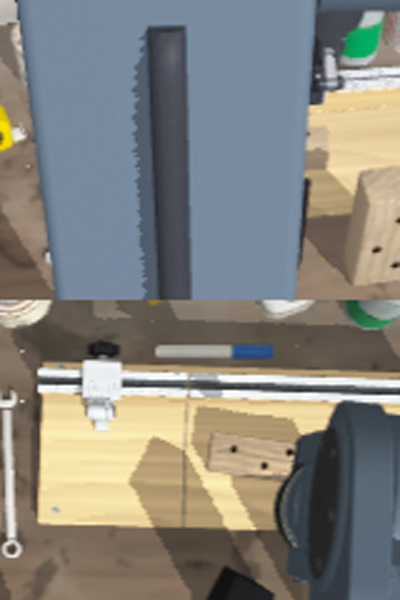

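drive_tool --deltas '[[[0,60,10],[0,0,0],-1],[[0,120,12],[0,0,0],-1],[[0,149,12],[0,0,0],-1],[[7,149,12],[0,0,0],-1],[[14,149,12],[0,0,0],-1],[[21,149,12],[0,0,0],-1],[[27,149,12],[0,0,0],-1],[[33,149,12],[0,0,0],-1],[[39,149,12],[0,0,0],-1],[[45,149,12],[0,0,0],-1],[[49,149,12],[0,0,0],-1]]'

```text
t: 9.38
eef_pos: [0.5391, -0.028, 0.0502]
ee_rot: [-1.569, -0.001, -0.0]
contact_force: [-0.8, -0.3, 1.7]
finger_gap: 0.0002
```

Run:
```python
from h import *
s=r.observe();print(s['t'],s['eef_pos'],s['contact_force'])
save("wrist9",cv2.resize(camera("wrist"),None,fx=1.5,fy=1.5))
```

```text
9.375 [ 0.53909557 -0.02804872  0.05017795] [-0.80731963 -0.29071502  1.71970686]
```

View pics/wrist9.png

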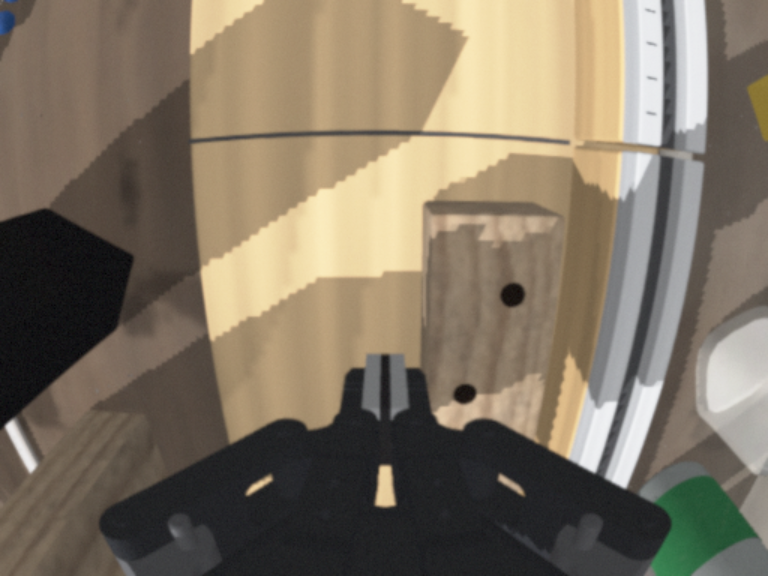

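drive_tool --deltas '[[[2,0,0],[0,0,0],-1],[[4,0,0],[0,0,0],-1],[[5,0,0],[0,0,0],-1],[[6,0,0],[0,0,0],-1]]'

```text
t: 9.93
eef_pos: [0.5456, -0.028, 0.0502]
ee_rot: [-1.569, -0.001, -0.001]
contact_force: [-0.2, 0.8, -0.3]
finger_gap: 0.0
```

drive_tool --deltas '[[[1,0,0],[0,0,0],-1],[[1.5,0,0],[0,0,0],-1]]'

```text
t: 10.18
eef_pos: [0.5471, -0.028, 0.0502]
ee_rot: [-1.569, -0.001, -0.001]
contact_force: [-1.0, 0.2, -0.7]
finger_gap: 0.0002
```

Run:
```python
from h import *
s=r.observe();print(s['t'],s['eef_pos'],s['contact_force'])
save("wrist10",cv2.resize(camera("wrist"),None,fx=1.5,fy=1.5))
```

```text
10.175 [ 0.54711657 -0.02804023  0.05018191] [-1.00382055  0.17605632 -0.67186592]
```

View pics/wrist10.png

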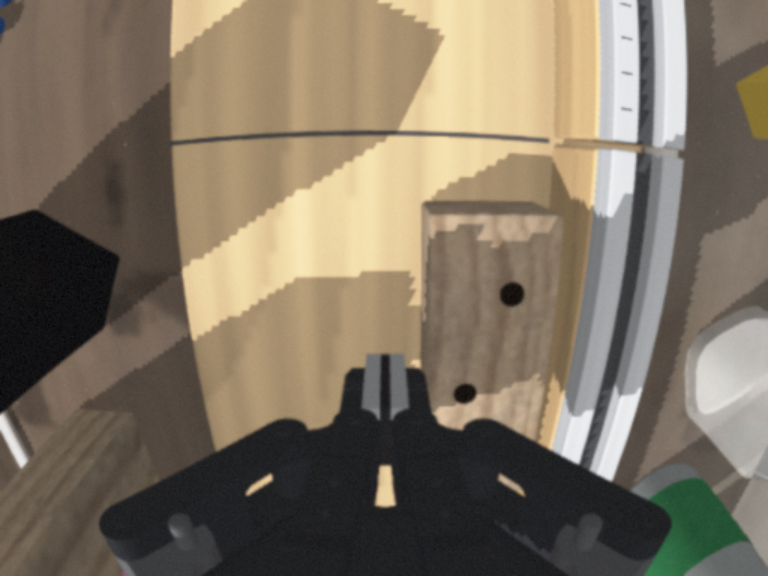

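Run:
```python
from h import *
c=get_calibration("wrist")
g=lambda u,v,z:unprojf(c,u/1.5,v/1.5,z).round(4)
print(g(560,217,.05),g(427,217,.05),g(548,400,.05),g(600,100,.066),g(597,200,.066),g(560,425,.066),g(550,135,.02),g(422,370,.05))
```

```text
[0.5996 0.0335 0.05  ] [0.5587 0.0324 0.05  ] [ 0.6045 -0.0312  0.05  ] [0.603  0.0683 0.066 ] [0.6036 0.0412 0.066 ] [ 0.6033 -0.0307  0.066 ] [0.6062 0.0589 0.02  ] [ 0.5586 -0.0174  0.05  ]
```

drive_tool --deltas '[[[1,0,0],[0,0,0],-1],[[2,0,0],[0,0,0],-1],[[2,0,0],[0,0,0],-1]]'

```text
t: 10.6
eef_pos: [0.5493, -0.028, 0.0502]
ee_rot: [-1.569, -0.001, -0.001]
contact_force: [-0.1, -0.0, -1.0]
finger_gap: 0.0003
```

drive_tool --deltas '[[[1,0,0],[0,0,0],-1],[[1,0,0],[0,0,0],-1]]'

```text
t: 10.85
eef_pos: [0.5503, -0.028, 0.0502]
ee_rot: [-1.569, -0.001, -0.001]
contact_force: [-0.2, -0.5, -0.5]
finger_gap: 0.0002
```

drive_tool --deltas '[[[0.7,0,0],[0,0,0],-1],[[0.7,0,0],[0,0,0],-1]]'

```text
t: 11.1
eef_pos: [0.5508, -0.0279, 0.0502]
ee_rot: [-1.569, -0.001, -0.0]
contact_force: [-1.8, 2.3, 1.0]
finger_gap: 0.0003
```

drive_tool --deltas '[[[0.7,0,0],[0,0,0],-1],[[0.7,0,0],[0,0,0],-1]]'

```text
t: 11.35
eef_pos: [0.5509, -0.0279, 0.0501]
ee_rot: [-1.569, -0.0, 0.001]
contact_force: [-5.8, 1.6, 2.9]
finger_gap: -0.0002
```

Run:
```python
from h import *
s=r.observe();print(s['t'],s['eef_pos'],s['contact_force'])
save("wrist11",cv2.resize(camera("wrist"),None,fx=1.5,fy=1.5))
```

```text
11.35 [ 0.55091332 -0.02785649  0.05012941] [-5.78071561  1.64306141  2.85527409]
```

View pics/wrist11.png

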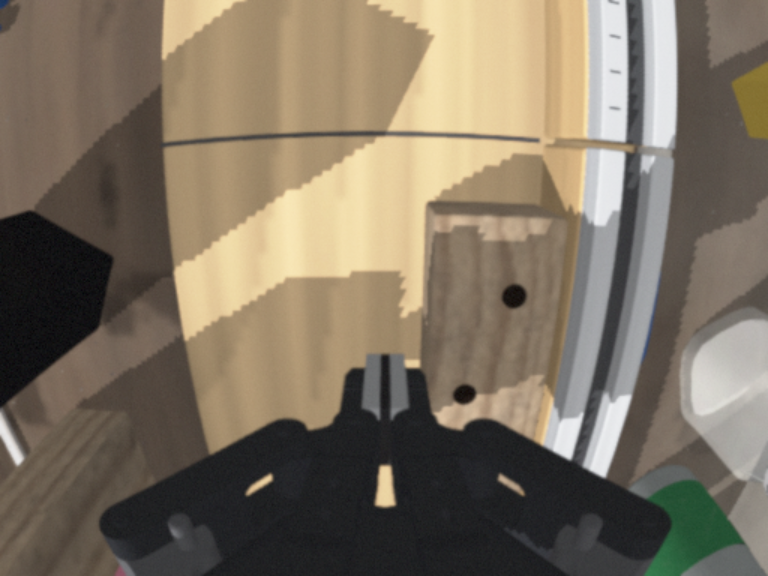

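drive_tool --deltas '[[[-15,0,0],[0,0,0],-1],[[-35,-4,-30],[0,0,0],-1],[[-35,-4,-70],[0,0,0],-1],[[-20,-4,-90],[0,0,0],-1],[[10,-4,-92],[0,0,0],-1],[[26,-4,-90],[0,0,0],-1],[[26,-4,-80],[0,0,0],-1],[[26,-4,-75],[0,0,0],-1]]'

```text
t: 12.4
eef_pos: [0.5758, -0.102, 0.0538]
ee_rot: [-1.569, 0.0, 0.002]
contact_force: [-0.4, 0.0, 0.4]
finger_gap: -0.0001
```

Run:
```python
from h import *
s=r.observe();print(s['t'],s['eef_pos'],s['contact_force'])
save("wrist12",cv2.resize(camera("wrist"),None,fx=1.5,fy=1.5))
```

```text
12.4 [ 0.57578652 -0.10197865  0.05382038] [-0.40093926  0.00632259  0.43997939]
```

View pics/wrist12.png

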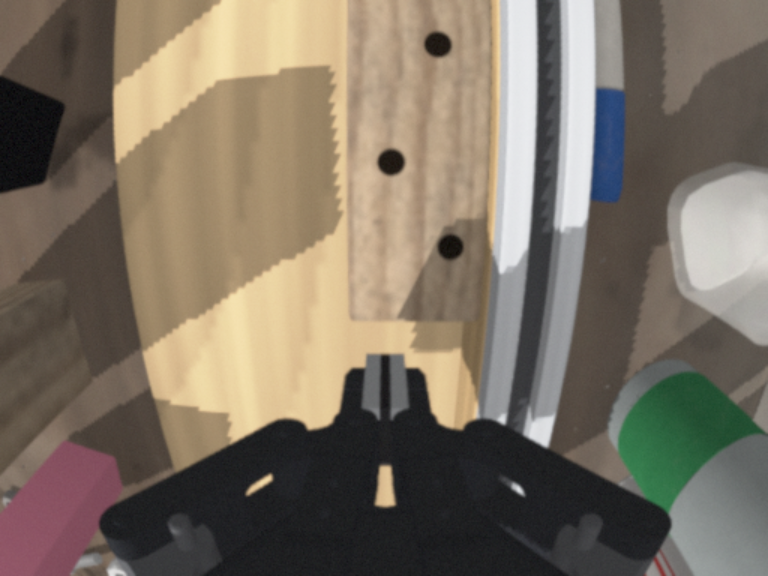

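drive_tool --deltas '[[[4,0,5],[0,0,0],-1],[[4,0,10],[0,0,0],-1],[[4,0,17],[0,0,0],-1],[[4,0,25],[0,0,0],-1],[[4,0,33],[0,0,0],-1],[[4,0,41],[0,0,0],-1],[[4,0,49],[0,0,0],-1],[[4,0,57],[0,0,0],-1],[[4,0,65],[0,0,0],-1],[[4,0,73],[0,0,0],-1],[[4,0,81],[0,0,0],-1],[[4,0,85],[0,0,0],-1]]'

```text
t: 13.95
eef_pos: [0.5796, -0.0159, 0.054]
ee_rot: [-1.569, -0.0, 0.002]
contact_force: [0.1, -0.6, -1.4]
finger_gap: 0.0002
```

Run:
```python
from h import *
s=r.observe();print(s['t'],s['eef_pos'],s['contact_force'])
save("wrist13",cv2.resize(camera("wrist"),None,fx=1.5,fy=1.5))
```

```text
13.95 [ 0.57961135 -0.01594142  0.05403782] [ 0.08348588 -0.57763409 -1.359503  ]
```

View pics/wrist13.png

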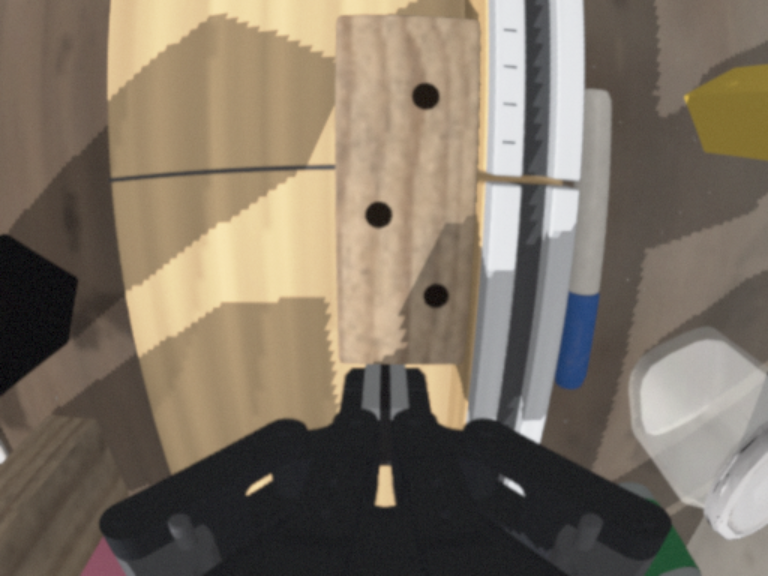

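Run:
```python
from h import *
c=get_calibration("wrist")
g=lambda u,v,z:unprojf(c,u/1.5,v/1.5,z).round(4)
print(g(338,16,.05),g(478,21,.05),g(341,362,.05),g(470,362,.05),g(334,168,.02),'fence',g(487,100,.066))
```

```text
[0.5653 0.1046 0.05  ] [0.6059 0.1039 0.05  ] [ 0.5644 -0.0042  0.05  ] [ 0.6076 -0.0044  0.05  ] [0.5606 0.057  0.02  ] fence [0.6049 0.078  0.066 ]
```

drive_tool --deltas '[[[0,0,6],[0,0,0],-1],[[0,0,12],[0,0,0],-1],[[0,0,18],[0,0,0],-1],[[0,0,24],[0,0,0],-1],[[0,0,27],[0,0,0],-1],[[0,0,30],[0,0,0],-1]]'

```text
t: 14.75
eef_pos: [0.5796, 0.0145, 0.0541]
ee_rot: [-1.569, -0.001, 0.003]
contact_force: [0.8, -0.3, -0.2]
finger_gap: -0.0001
```

Run:
```python
from h import *
s=r.observe();print(s['t'],s['eef_pos'],s['contact_force'])
save("wrist14",cv2.resize(camera("wrist"),None,fx=1.5,fy=1.5))
```

```text
14.75 [0.57956975 0.01449446 0.05413714] [ 0.81033369 -0.33879705 -0.15342098]
```

View pics/wrist14.png

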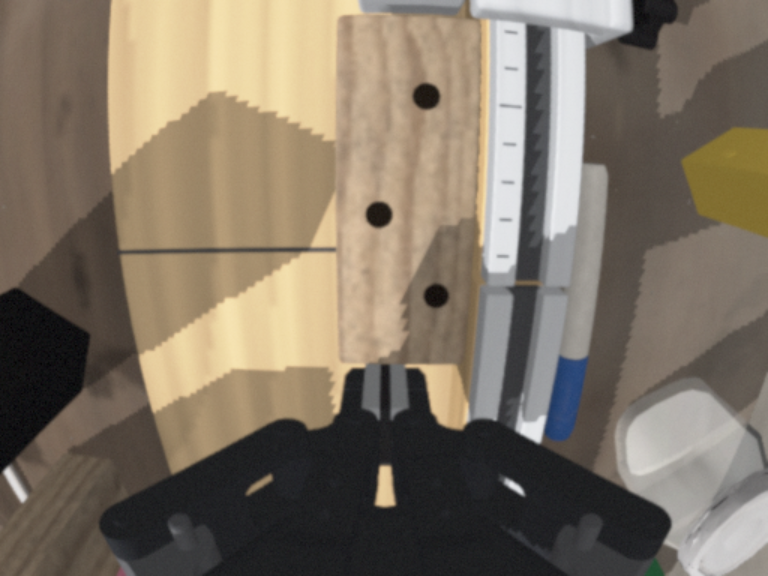

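drive_tool --deltas '[[[0,0,1.5],[0,0,0],-1],[[0,0,3],[0,0,0],-1],[[0,0,4],[0,0,0],-1],[[0,0,4],[0,0,0],-1]]'

```text
t: 15.3
eef_pos: [0.5796, 0.0188, 0.0541]
ee_rot: [-1.568, -0.001, 0.003]
contact_force: [-0.5, -0.6, 1.4]
finger_gap: -0.0002
```

drive_tool --deltas '[[[0,0,1],[0,0,0],-1],[[0,0,1],[0,0,0],-1]]'

```text
t: 15.55
eef_pos: [0.5796, 0.0199, 0.0542]
ee_rot: [-1.568, -0.001, 0.003]
contact_force: [-0.3, 0.1, 0.5]
finger_gap: 0.0001
```

drive_tool --deltas '[[[0,0,1],[0,0,0],-1],[[0,0,1],[0,0,0],-1]]'

```text
t: 15.8
eef_pos: [0.5796, 0.021, 0.0542]
ee_rot: [-1.568, -0.001, 0.003]
contact_force: [-0.1, -0.6, -0.5]
finger_gap: -0.0004
```

drive_tool --deltas '[[[0,0,0.8],[0,0,0],-1],[[0,0,0.8],[0,0,0],-1]]'

```text
t: 16.05
eef_pos: [0.5796, 0.0216, 0.0542]
ee_rot: [-1.569, -0.001, 0.003]
contact_force: [1.4, -2.6, -0.8]
finger_gap: 0.0002
```

drive_tool --deltas '[[[0,0,0.8],[0,0,0],-1],[[0,0,0.8],[0,0,0],-1]]'

```text
t: 16.3
eef_pos: [0.5797, 0.0217, 0.0542]
ee_rot: [-1.57, -0.001, 0.002]
contact_force: [0.2, -5.0, 0.5]
finger_gap: 0.0001
```

drive_tool --deltas '[[[0,0,0.7],[0,0,0],-1],[[0,0,0.7],[0,0,0],-1]]'

```text
t: 16.55
eef_pos: [0.5798, 0.0217, 0.0542]
ee_rot: [-1.571, -0.0, 0.001]
contact_force: [-0.2, -5.6, -0.2]
finger_gap: 0.0003
```

Run:
```python
from h import *
s=r.observe();print(s['t'],s['eef_pos'],s['contact_force'])
save("wrist15",cv2.resize(camera("wrist"),None,fx=1.5,fy=1.5))
```

```text
16.55 [0.57976612 0.02169946 0.05421243] [-0.16689412 -5.59570699 -0.20123265]
```

View pics/wrist15.png

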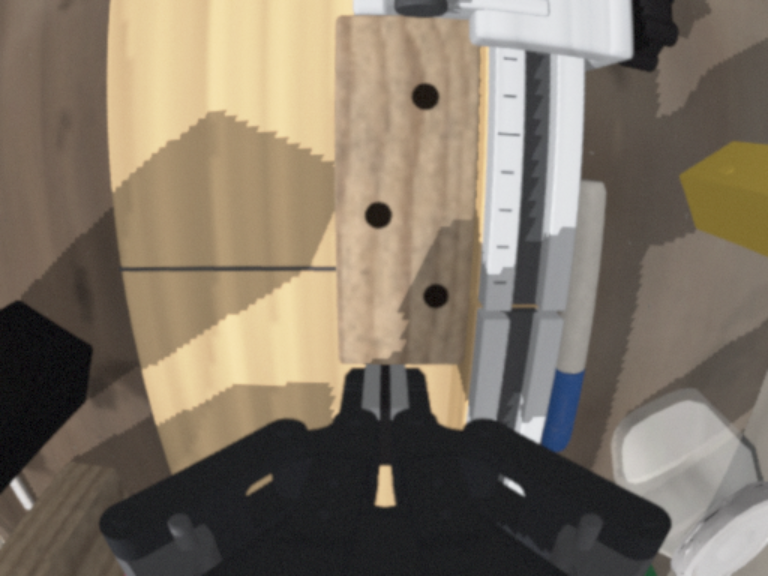

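drive_tool --deltas '[[[0,0,-12],[0,0,0],-1],[[-40,0,-14],[0,0,0],-1],[[-68,0,-10],[0,0,0],-1],[[-68,0,30],[0,0,0],-1],[[-68,0,63],[0,0,0],-1],[[-60,0,63],[0,0,0],-1],[[-45,0,63],[0,0,0],-1],[[-38,0,63],[0,0,0],-1],[[-34,0,63],[0,0,0],-1],[[-32,0,63],[0,0,0],-1],[[-31,0,63],[0,0,0],-1]]'

```text
t: 17.98
eef_pos: [0.5486, 0.0844, 0.0541]
ee_rot: [-1.571, 0.0, 0.001]
contact_force: [0.7, -0.6, -0.3]
finger_gap: 0.0003
```

Run:
```python
from h import *
s=r.observe();print(s['t'],s['eef_pos'],s['contact_force'])
save("wrist16",cv2.resize(camera("wrist"),None,fx=1.5,fy=1.5))
```

```text
17.975 [0.54861261 0.08443068 0.05414509] [ 0.74700647 -0.577917   -0.32654534]
```

View pics/wrist16.png

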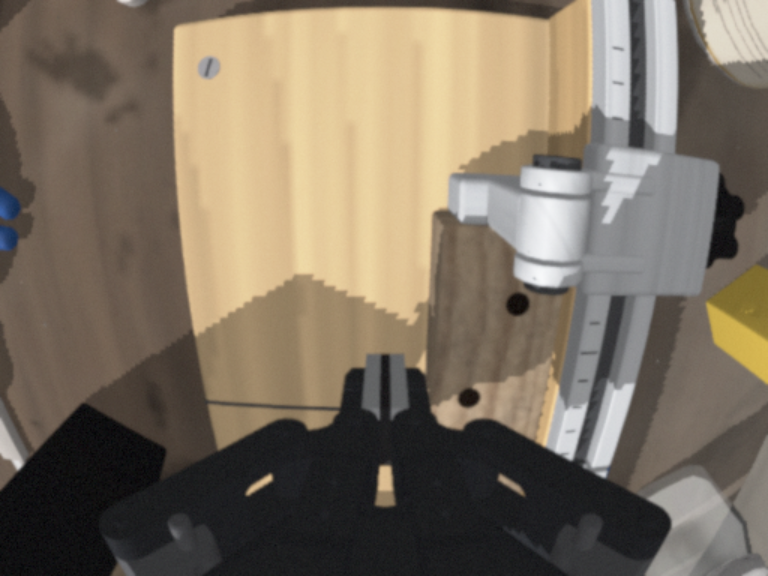

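drive_tool --deltas '[[[1,0,0],[0,0,0],-1],[[2,0,0],[0,0,0],-1],[[2,0,0],[0,0,0],-1]]'

```text
t: 18.4
eef_pos: [0.5507, 0.0846, 0.0542]
ee_rot: [-1.571, -0.0, 0.001]
contact_force: [0.0, 1.5, 0.1]
finger_gap: 0.0001
```

drive_tool --deltas '[[[0.8,0,0],[0,0,0],-1],[[0.8,0,0],[0,0,0],-1]]'

```text
t: 18.65
eef_pos: [0.5515, 0.0846, 0.0542]
ee_rot: [-1.571, -0.0, 0.002]
contact_force: [-0.1, 0.4, 0.4]
finger_gap: 0.0001
```

drive_tool --deltas '[[[0.8,0,0],[0,0,0],-1],[[0.8,0,0],[0,0,0],-1]]'

```text
t: 18.9
eef_pos: [0.5517, 0.0845, 0.0541]
ee_rot: [-1.571, 0.001, 0.002]
contact_force: [-4.3, -0.1, 1.5]
finger_gap: 0.0
```

drive_tool --deltas '[[[-10,0,0],[0,0,0],-1],[[-35,0,0],[0,0,0],-1],[[-40,-50,-20],[0,0,0],-1],[[-40,-100,-60],[0,0,0],-1],[[-40,-140,-60],[0,0,0],-1],[[-40,-140,-60],[0,0,0],-1]]'

```text
t: 19.65
eef_pos: [0.5136, 0.0242, 0.1974]
ee_rot: [-1.571, -0.004, -0.004]
contact_force: [0.4, 0.3, -0.6]
finger_gap: 0.0002
```

Run:
```python
from h import *
s=r.observe();print(s['t'],s['eef_pos'],s['contact_force'])
save("wrist17",cv2.resize(camera("wrist"),None,fx=1.5,fy=1.5))
```

```text
19.65 [0.51355791 0.02421009 0.19744539] [ 0.37736304  0.31096839 -0.57527228]
```

View pics/wrist17.png

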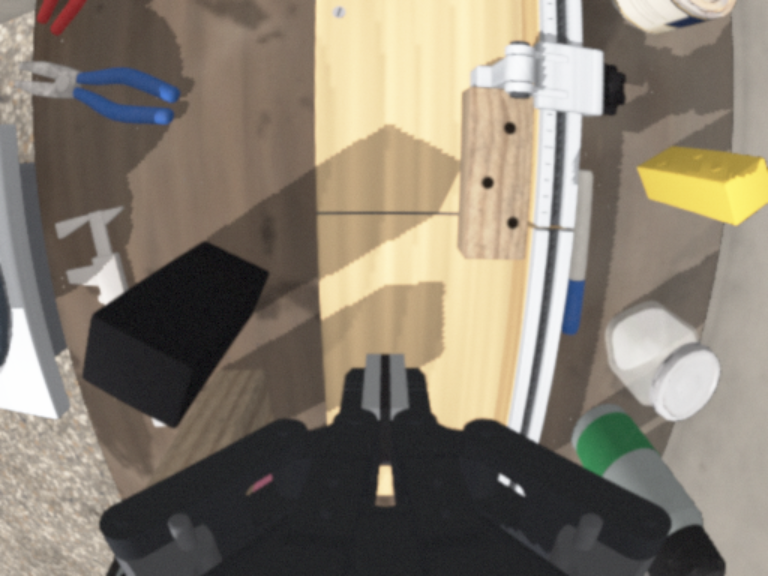

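Run:
```python
from h import *
c=get_calibration("wrist")
g=lambda u,v,z:unprojf(c,u/1.5,v/1.5,z).round(4)
print(g(464,88,.05),g(466,257,.05),g(525,258,.05))
im=camera("wrist")[20:180,290:420]; save("w18",cv2.resize(im,None,fx=3.7,fy=3.7,interpolation=cv2.INTER_CUBIC))
```

```text
[0.5598 0.1404 0.05  ] [0.5641 0.0344 0.05  ] [0.6039 0.0342 0.05  ]
```

View pics/w18.png

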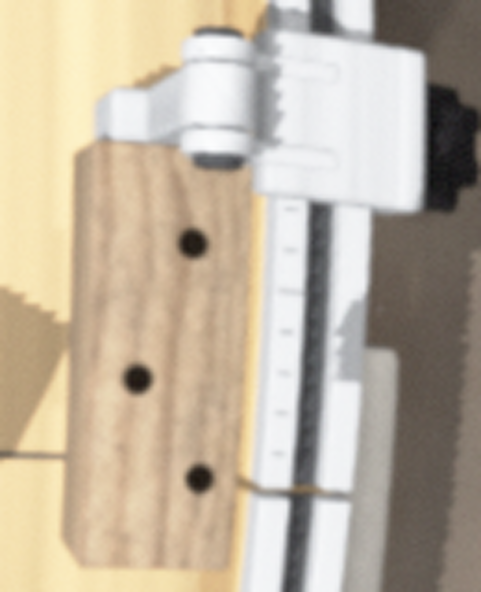

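Run:
```python
from h import *
c=get_calibration("wrist")
g=lambda x,y,z:unprojf(c,290+x/3.7,20+y/3.7,z).round(4)
print(g(97,143,.05),g(82,566,.05),g(251,200,.05),g(229,566,.05),g(76,158,.02),g(63,540,.02),'fence',g(268,205,.066),g(243,585,.066))
t=get_calibration("top");im=camera("top")[150:250,195:305];save("t19",cv2.resize(im,None,fx=6,fy=6,interpolation=cv2.INTER_CUBIC))
```

```text
[0.5647 0.1408 0.05  ] [0.5643 0.0334 0.05  ] [0.6046 0.1293 0.05  ] [0.6043 0.0338 0.05  ] [0.5649 0.14   0.02  ] [0.5642 0.0328 0.02  ] fence [0.6035 0.1271 0.066 ] [0.603  0.0333 0.066 ]
```

View pics/t19.png

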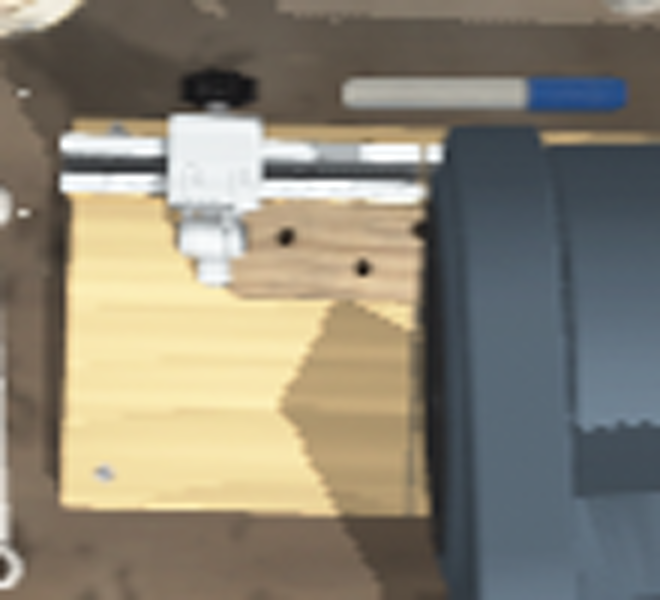

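The block's long edge is parallel to the fence within about 0.005 rad and flush against it, and its end meets the stop foot. The hand is clear, so I'm handing in the job.

```bash
python3 -c "
from rig import r
print(r.finish_job())"
```

```text
the job is handed in; nothing more can be done
None
```

The beech block is lying on a broad side, flat against the fence with its end against the stop, and I handed the job in at about 20 s of the 64 s allowed. With shut fingers I tipped the block over near its top and pushed the stop arm past upright so it fell down. I then slid the block to the fence, along it to the stop, and nudged it once more against the fence.

- **Forces:** the readings I took never went over about 6 N, when the block met the fence and the stop. The tool reports force only at the end of each move, so brief peaks in between were not seen.
- **Last images:** the block's edges are parallel to the fence within about 0.005 rad. Its far side is within 2 mm of the fence face, and its end sits at the stop's foot with no visible gap. The stop arm is down, the pen has not moved, and the spanner and tape showed no shift in the earlier views.
- **Disagreements:** one first pick of the block's near edge suggested about 0.04 rad of skew. It came from mixing the bottom and top edges, and picking both edges again on an enlarged crop removed it. My position estimates also differed by 2 to 4 mm between cameras, so I used the contact forces to confirm where the block was seated.

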